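Torque a mower spark plug to the click and park the wrench

TASK

The click-type torque wrench is already on the spark plug of the mower cylinder head. Swing its handle clockwise (seen from above) until the plug seats and the handle clearly breaks over at its hinge, and stop there without forcing it on past the click; then swing the handle back anticlockwise, leave it straight and parked above the yellow rest pad, and let go. Do not disturb the jar, pot, bowl and tin lid.

Things in the scene. Friction and masses are not known exactly. Their poses are not given: they have to be found in the camera images.
- fixture: Mower cylinder head: finned aluminium block 104 x 104 mm, 62 mm high, bolted on a dark steel plate 150 x 200 x 12 mm, all fixed to the bench. Origin on the bench right under the spark plug; x and y along the plate's edges, z up; the plate reaches 75 mm to each side along x, from 75 mm (-y) to 125 mm (+y) along y.
- plug_axis (a point): Point on the upright axis of spark plug and socket, 125 mm above the bench, the height of the wrench's centre line; the wrench turns about this axis. The plug seats somewhere 0.1 to 0.7 rad clockwise of where the handle starts: this differs each time and cannot be seen, only felt.
- wrench_head: Steel ratchet head of the torque wrench, captive on the plug: 40 mm round, 26 mm high, top 138 mm above the bench. Origin on the plug axis at 125 mm height, x points out towards the handle, z up. It turns with a light drag (about 1.2 N at the grip) back anticlockwise at any time, and clockwise until the plug seats and it stands firm. It stays where it is left.
- grip (a point): Centre of the black rubber grip of the handle, 180 mm from the plug axis when straight, 125 mm above the bench; x outward along the handle, z up. The grip is a level bar 28 mm in diameter, 105 mm long (130 to 235 mm from the plug axis), to be taken or pushed from above; the steel shaft between it and the head is 18 mm thick.
- hinge (a point): Break-over hinge of the handle at the red collar, 45 mm from the plug axis, 125 mm above the bench. A spring holds the handle straight. With the plug seated it breaks over clockwise at some 10 to 12 N across the grip's centre; the force then stops rising and stays so over the free travel (0.12 rad, 16 mm at the grip). 0.05 rad (7 mm) is a clear click. Eased off, it springs straight.
- shaft (a point): Point on the handle shaft's centre line, 100 mm from the plug axis when straight, 125 mm above the bench; it comes over the rest pad when parked.
- rest (a point): Centre of the top of the yellow rest pad (50 mm along the handle's sweep, 22 mm along the parked handle) on a steel post fixed to the plate: 100 mm from the plug axis, 113 mm above the bench, 3 mm under the shaft that swings freely over it. It lies anticlockwise of where the handle starts.
- insert_mark (a point): Red paint line on the brass thread insert (64 mm disc) under the socket, 30 mm from the plug axis, 68 mm above the bench. It stays still unless the plug is over-tightened: at the end of the handle's free travel the wrench is a solid lever, and some 15 to 18 N at the grip turns the insert and ruins the head.
- mustard_jar: Glass mustard jar with yellow twist cap, 68 mm in diameter, 105 mm high, loose on the bench; origin centre of underside. A bystander.
- plant_pot: Black plastic plant pot, 100 mm in diameter, 85 mm high, loose; origin centre of underside. A bystander.
- bowl: Small white ceramic bowl, 100 mm in diameter, 40 mm high, loose; origin centre of underside. A bystander.
- tin_lid: Flat tin lid, 80 mm in diameter, 12 mm high, loose; origin centre of underside. A bystander.

How it is judged:
On the way:
1. with the plug seated, the wrench handle has broken over at its hinge by 0.05 rad (angle between the x axis of grip and the x axis of wrench_head, either way round above 0.05 rad), for 0.1 s.
At the end, for the whole second after the job is handed in: After the click, the wrench is straight again (within 0.02 rad), at rest and let go, its shaft point within 20 mm horizontally of the rest pad's centre; the insert's red mark is within 1.5 mm of where it was (horizontal distance between shaft and rest below 0.02 m and angle between the x axis of grip and the x axis of wrench_head, either way round below 0.02 rad and angular speed of wrench_head below 0.05 rad/s and contact force between the fingers and anything else below 0.1 N and distance of insert_mark from where it was at the start of the episode below 0.0015 m); the robot touches nothing.
It fails at once if the plug is over-tightened: the thread insert turns (its red mark moves over 1.5 mm) (distance of insert_mark from where it was at the start of the episode above 0.0015 m).
It fails at once if the mustard jar is moved by more than 15 mm (distance of mustard_jar from where it was at the start of the episode above 0.015 m).
It fails at once if the plant pot is moved by more than 15 mm (distance of plant_pot from where it was at the start of the episode above 0.015 m).
It fails at once if the bowl is moved by more than 15 mm (distance of bowl from where it was at the start of the episode above 0.015 m).
It fails at once if the tin lid is moved by more than 15 mm (distance of tin_lid from where it was at the start of the episode above 0.015 m).
It also fails if it takes over 70 s, if anything falls off the work surface, if the arm or the gripper's body presses on something with over 40 N, if the wrist force passes 120 N, or if a joint passes its speed limit or range.

ROBOT

A 6-joint arm with a two-finger parallel gripper is mounted at the origin on the work surface. World frame = base frame: x ahead of the robot, y to its left, z up, the work surface at z = 0. Lengths are in m, angles in rad, forces in N, time in s.
With the tool pointing down it reaches from about 0.3 to 0.875 m from the base axis. Payload 6.4 kg.
Tool frame: the origin (TCP) lies midway between the tips of the shut fingers; the grasp point (between the pads) lies 19 mm behind it; x points along the fingers, y is the direction in which the jaws open and shut, and the axes are right-handed (so a half turn about x gives the same grasp; the last joint's range is limited). The gripper opens to 85 mm and grips with 20 to 120 N. Pads are 22 mm wide; open, the fingers measure 114 mm over their backs; the gripper's body (76 mm by 85 mm) begins 54 mm behind the grasp point. The pads swing forward as they close: fully open they stand 13 mm farther back than shut.
Start: joints at [-1.456, 0.181, 1.607, -0, 1.354, -0.206], TCP at [0.181, -0.546, 0.231] pointing down, gripper open.
Joint ranges: [-2.99, 2.99], [-0.89, 2.07], [0.3, 2.58], [-1.14, 4.28], [0, 2.63], [-3.12, 3.12]. Speed limits (rad/s): [2.57, 2.57, 3.01, 3.14, 3.14, 3.14].

INTERFACE

Orientations are given as a unit quaternion [w, x, y, z].
In Python, from bench import ctrl gives the robot as it stands.
- The arm moves only by the tool servo_tool, never from a script. Its argument "targets" is a list of rows, each a list of 7 numbers: the turn, a rotation vector about the tool's x, y, z in rad, then the shift along the tool's x, y, z in mm, then the opening, from -1 (shut) to 1 (fully open). A call has exactly 8 rows; each row is the pose to reach, as a shift and turn from the pose measured when the call began, along the tool's axes at that moment; what a row does not reach only later rows make up. A row lasts 1/8 s, in which the tool goes at most 62.5 mm and 10.7 degrees, less where a joint would pass 70% of its speed; a pose out of reach is approached as far as the arm can. A call with a gripper value outside its range is refused whole. The fingers move at their own pace and stop on an object; the grip force is fixed at half the most. Time passes only in rows, so rows that repeat a pose let the fingers close, or fill a call up. It gives the time, the measured TCP pose, the force and the opening at its end, in the units of the state.
- ctrl.get_obs(): the state, without advancing time (a new reading comes with each control period).
- ctrl.camera(name): name is "scene" or "side" or "wrist"; returns a dict with "pixels" (384x512x3 uint8, blue, green, red), "intrinsics" (3x3 intrinsics, pixels), "D" ([k1, k2, p1, p2, k3] as OpenCV has them; the pictures are not rectified), "R" (3x3) and "t" (3): a world point X has camera coordinates R X + t; the wrist camera has in their place "tool_from_camera" (4x4, takes a point from camera to tool coordinates, whose origin is the TCP and whose axes are the tool frame's). Camera axes: x right, y down, z forward; pixel columns grow to the right and rows downward; lengths in m; the calibration is good to about 2 mm. A picture is of the moment at which its call begins: read the wrist's pose just before it. There is no depth.
- ctrl.hand_in(): hands the job in, once; it reports no verdict.
The state is a dict: "time_s": time; "q": joint angles; "dq": joint speeds; "joint_efforts": joint torques, N m; "eef_pos": TCP position; "eef_rot": TCP orientation; "wrist_force": force on the tool from outside, world axes, zero at the start; "torque": the same for the moment, N m; "opening": opening from 0.0 (shut) to 1.0 (fully open).
Only numpy, scipy, OpenCV 4.12 (cv2) and the standard library are available. Lean on these libraries where they do the work, as an engineer would, in place of code of your own. Each camera call takes 0.05 s, during which the arm holds its last target.

## Working session

There is one attempt and no reset: what is moved stays moved. The work goes in short steps, Python scripts to look and compute and a tool call to move; the robot and the scene stay as the last step left them, time stands still between calls to the robot, and variables do not carry over. Pictures are saved under pics/ and viewed, and the job is handed in when it is done.

Besides the shell and the picture viewer there is one more tool, called as a command line: name --pt "numbers of a row" for each row, then --argument value for the rest. servo_tool: Moves the arm, as the interface text tells. Its arguments: {"type":"object","properties":{"targets":{"type":"array","items":{"type":"array","items":{"type":"number"}}}},"required":["targets"]}

```bash
mkdir -p pics; ls
python3 - <<'E'
from bench import ctrl
import cv2,pickle
o=ctrl.get_obs();print(o)
d={}
for n in["scene","side","wrist"]:
    c=ctrl.camera(n);d[n]=c;cv2.imwrite(f"pics/{n}0.png",c["pixels"])
    print(n,{k:v for k,v in c.items() if k!="pixels"})
pickle.dump((o,d),open("d0.pkl","wb"))
E
```

```text
pics
{'time_s': 0.0, 'q': array([-1.45626409e+00,  1.81545940e-01,  1.60801190e+00,  3.08118908e-06,
        1.35382223e+00, -2.06297079e-01]), 'dq': array([-0.00083788, -0.00071368,  0.00149534, -0.00043733, -0.00023053,
        0.00054289]), 'joint_efforts': array([-2.73820078e-04, -4.44876266e+01, -3.51334190e+01, -4.17421043e-04,
        9.05748457e-03,  1.61312857e-05]), 'eef_pos': array([ 0.18128191, -0.54508371,  0.23037953]), 'eef_rot': array([ 0.11231292,  0.69805814,  0.11357539, -0.69799804]), 'wrist_force': array([0.16144244, 0.04388103, 0.34776832]), 'torque': array([0.02068898, 0.03327503, 0.01667777]), 'opening': 0.9991256116384132}
scene {'intrinsics': array([[407.53098784,   0.        , 261.90302045],
       [  0.        , 407.53098784, 193.10348768],
       [  0.        ,   0.        ,   1.        ]]), 'D': array([0.03962223, 0.        , 0.        , 0.        , 0.        ]), 'R': array([[ 0.55822177,  0.82950058, -0.01781116],
       [ 0.45728762, -0.32550735, -0.82760679],
       [-0.69229798,  0.45384331, -0.56102564]]), 't': array([-0.29458803, -0.19768742,  1.65
[... 381 characters left out ...]
114, -0.64796768, -0.75711323]]), 't': array([0.58191395, 0.14239802, 0.96604358])}
wrist {'intrinsics': array([[302.12495829,   0.        , 252.36672002],
       [  0.        , 302.12495829, 192.48203095],
       [  0.        ,   0.        ,   1.        ]]), 'D': array([-0.07613795,  0.        ,  0.        ,  0.        ,  0.        ]), 'tool_from_camera': array([[-9.70570764e-04, -2.91347315e-01,  9.56616851e-01,
        -1.43019214e-01],
       [ 9.99999391e-01,  2.20126712e-04,  1.08162792e-03,
        -1.94803588e-04],
       [-5.25706313e-04,  9.56617318e-01,  2.91346924e-01,
        -7.58886912e-02],
       [ 0.00000000e+00,  0.00000000e+00,  0.00000000e+00,
         1.00000000e+00]])}
```

View pics/scene0.png

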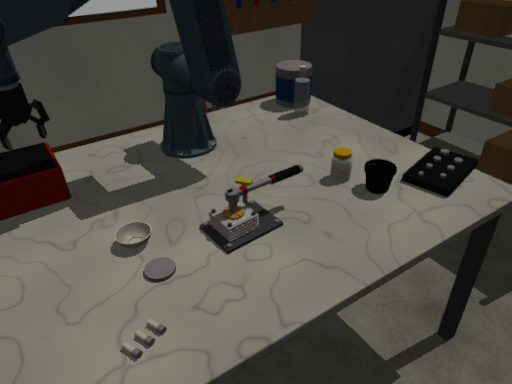

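View pics/side0.png

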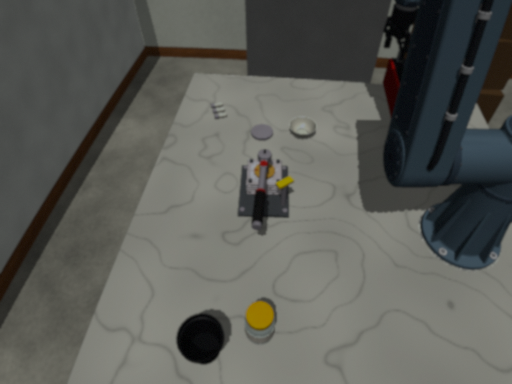

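View pics/wrist0.png

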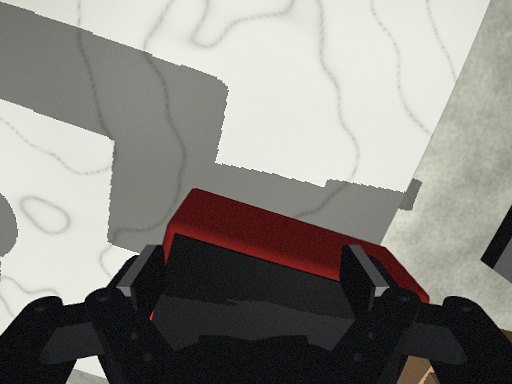

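```bash
cat > h.py <<'E'
import numpy as np,cv2
def ray(c,uv):
    p=cv2.undistortPoints(np.array(uv,float).reshape(-1,1,2),c["intrinsics"],c["D"]).reshape(-1,2)
    d=np.c_[p,np.ones(len(p))]@c["R"]; o=-c["R"].T@c["t"]; return o,d
def onz(c,uv,z):
    o,d=ray(c,uv); return o+d*((z-o[2])/d[:,2])[:,None]
def proj(c,X):
    return cv2.projectPoints(np.array(X,float).reshape(-1,3),cv2.Rodrigues(c["R"])[0],c["t"],c["intrinsics"],c["D"])[0].reshape(-1,2)
E
python3 - <<'E'
import pickle,cv2,numpy as np
from h import *
o,d=pickle.load(open("d0.pkl","rb"))
for n,b in(("scene",(190,155,320,255)),("side",(225,135,305,240))):
    p=d[n]["pixels"];x0,y0,x1,y1=b
    cv2.imwrite(f"pics/crop_{n}.png",cv2.resize(p[y0:y1,x0:x1],None,fx=5.5,fy=5.5,interpolation=cv2.INTER_CUBIC))
    h=cv2.cvtColor(p,cv2.COLOR_BGR2HSV)
    for nm,m in(("yellow",cv2.inRange(h,(22,140,120),(32,255,255))),("red",cv2.inRange(h,(172,100,60),(180,255,255))|cv2.inRange(h,(0,140,60),(5,255,255)))):
        k,l,s,ce=cv2.connectedComponentsWithStats(m)
        print(n,nm,[(s[i].tolist(),ce[i].round(1).tolist()) for i in range(1,k) if s[i,4]>4 and x0<ce[i][0]<x1 and y0<ce[i][1]<y1])
E
```

```text
scene yellow [([236, 178, 17, 5, 58], [244.0, 179.8])]
scene red [([270, 175, 5, 4, 11], [272.5, 176.3]), ([240, 185, 7, 5, 29], [243.2, 187.2])]
side yellow [([276, 176, 17, 11, 102], [284.2, 181.4])]
side red [([260, 160, 8, 6, 37], [263.6, 162.7]), ([257, 189, 8, 3, 16], [260.9, 189.6])]
```

View pics/crop_scene.png

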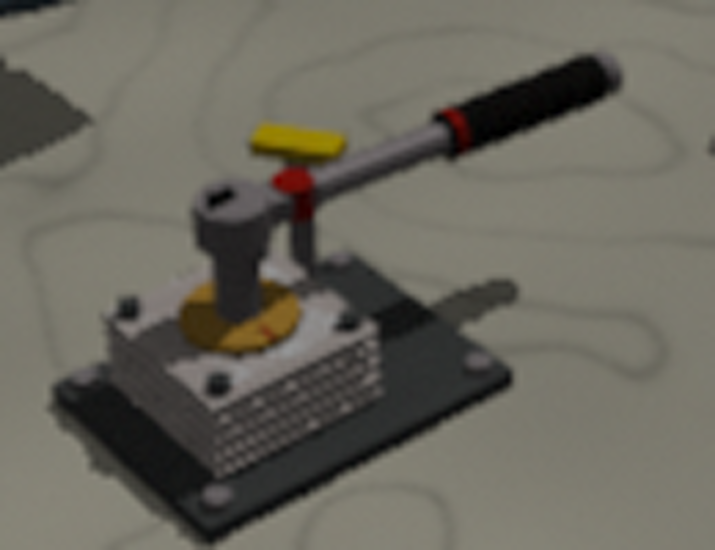

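View pics/crop_side.png

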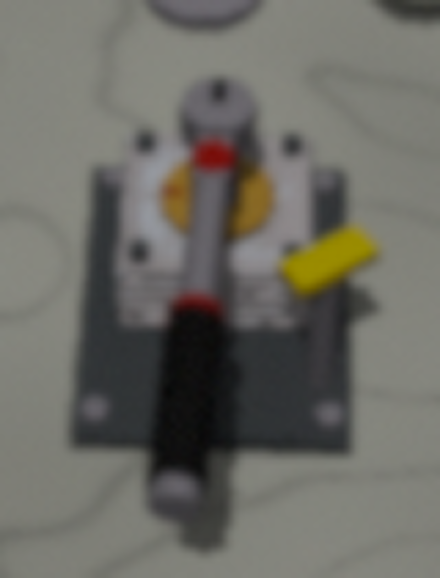

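Run:
```python
import pickle
from h import *
o,d=pickle.load(open("d0.pkl","rb"))
S,D=d["scene"],d["side"]
c=lambda n,u,v:[u/5.5+(190 if n=="s" else 225)-.4, v/5.5+(155 if n=="s" else 135)-.4]
for nm,z,s,t in(("head",.138,(232,198),(219,101)),("collar45",.136,(293,180),(213,153)),("gripfrontred",.125,(457,131),(196,305)),("tail",.125,(606,68),(175,490)),("pad",.113,(299,140),(330,260))):
    a=onz(S,c("s",*s),z)[0];b=onz(D,c("d",*t),z)[0]
    print(nm,a.round(4),b.round(4))
# plate corners z=.012 from scene: front corner, right, left
print("plate scene",onz(S,[c("s",*p) for p in((208,538),(512,376),(55,385))],.012).round(4))
print("plate side",onz(D,[c("d",*p) for p in((72,447),(350,450),(95,168),(345,168))],.012).round(4))
```

```text
head [ 0.5754 -0.1288  0.138 ] [ 0.5716 -0.1281  0.138 ]
collar45 [ 0.5765 -0.0938  0.136 ] [ 0.5711 -0.0922  0.136 ]
gripfrontred [0.5723 0.0107 0.125 ] [ 0.5701 -0.0006  0.125 ]
tail [0.5666 0.1157 0.125 ] [0.5681 0.1068 0.125 ]
pad [ 0.5145 -0.0529  0.113 ] [ 0.5078 -0.0467  0.113 ]
plate scene [[ 0.6602 -0.2008  0.012 ]
 [ 0.6434 -0.0038  0.012 ]
 [ 0.5087 -0.2078  0.012 ]]
plate side [[ 0.6343  0.0089  0.012 ]
 [ 0.4893 -0.0048  0.012 ]
 [ 0.6506 -0.1936  0.012 ]
 [ 0.5031 -0.2092  0.012 ]]
```

```bash
cat >> h.py <<'E'
from scipy.spatial.transform import Rotation as Rn
def tool(o):
    q=o["eef_rot"]; return Rn.from_quat([q[1],q[2],q[3],q[0]]).as_matrix(),np.array(o["eef_pos"])
def rel(o,R1,p1):
    R,p=tool(o); return Rn.from_matrix(R.T@R1).as_rotvec().round(4),(R.T@(p1-p)*1000).round(1)
P=np.array([.574,-.1295]);
def pose(ang,z,r=.18,flip=1):
    u=np.array([np.cos(ang),np.sin(ang),0]);t=np.array([u[1],-u[0],0])
    return np.array([[0,0,-1.],flip*t,-flip*u]).T, np.array([P[0]+r*u[0],P[1]+r*u[1],z])
E
python3 - <<'E'
import pickle
from h import *
o,d=pickle.load(open("d0.pkl","rb"))
print(tool(o)[0].round(3))
for f in(1,-1): print(rel(o,*pose(np.radians(91.7),.21,flip=f)))
E
```

```text
[[-0.     0.315 -0.949]
 [ 0.002 -0.949 -0.315]
 [-1.    -0.002 -0.   ]]
(array([-1.2796, -0.0014,  0.0013]), array([  21.4, -442.9, -555.4]))
(array([1.862e+00, 1.400e-03, 1.600e-03]), array([  21.4, -442.9, -555.4]))
```

servo_tool --pt "-0.08 0 0 0 -27 -35 0.2" --pt "-0.16 0 0 0 -55 -69 0.2" --pt "-0.24 0 0 0 -83 -104 0.2" --pt "-0.32 0 0 0 -110 -139 0.2" --pt "-0.4 0 0 0 -138 -173 0.2" --pt "-0.48 0 0 0 -166 -208 0.2" --pt "-0.56 0 0 0 -194 -243 0.2" --pt "-0.64 0 0 0 -221 -277 0.2"

```text
time_s: 1.15
eef_pos: [0.375, -0.2467, 0.2309]
eef_rot: [0.327, 0.627, 0.328, -0.626]
wrist_force: [0.7, -0.3, 0.8]
opening: 0.603
```

Run:
```python
from bench import ctrl
from h import *
o=ctrl.get_obs();print(o["time_s"],o["q"].round(2),o["wrist_force"],o["opening"]);print(rel(o,*pose(np.radians(91.7),.21)))
```

```text
1.15 [-0.85 -0.11  1.91  0.    1.34 -0.24] [ 0.74491591 -0.34064852  0.77920766] 0.6030968798223475
(array([-6.371e-01, -1.300e-03,  5.000e-04]), array([  21.3,  -10.6, -354.5]))
```

servo_tool --pt "-0.1 0 0 2 -2 -50 0.2" --pt "-0.2 0 0 5 -4 -100 0.2" --pt "-0.3 0 0 8 -5 -150 0.2" --pt "-0.4 0 0 10 -6 -200 0.2" --pt "-0.5 0 0 13 -8 -250 0.2" --pt "-0.6 0 0 16 -9 -300 0.2" --pt "-0.637 0 0 21 -11 -354 0.2" --pt "-0.637 0 0 21 -11 -354 0.2"

```text
time_s: 2.15
eef_pos: [0.5685, 0.0534, 0.2092]
eef_rot: [0.508, 0.492, 0.509, -0.491]
wrist_force: [-0.1, -0.5, -0.2]
opening: 0.603
```

Run:
```python
from bench import ctrl
from h import *
o=ctrl.get_obs();print(o["time_s"],o["q"].round(2),o["dq"].round(3),o["wrist_force"],o["opening"]);print(rel(o,*pose(np.radians(91.7),.1)))
c=ctrl.camera("wrist");cv2.imwrite("pics/w1.png",c["pixels"])
# handle points in the wrist image
R,p=tool(o);T=c["tool_from_camera"]
Rwc=R@T[:3,:3];cw=R@T[:3,3]+p
print(o["eef_pos"])
cc=dict(c);cc["R"]=Rwc.T;cc["t"]=-Rwc.T@cw
import pickle;pickle.dump((o,cc),open("w1.pkl","wb"))
```

```text
2.15 [-0.12  0.19  1.64  0.    1.31 -0.15] [-0.056 -0.034  0.039 -0.028  0.011 -0.021] [-0.07853489 -0.52601825 -0.19380524] 0.6026967418574255
(array([ 0.0045, -0.0023,  0.0014]), array([109.2,   0.2,   3.2]))
[0.56851567 0.05336425 0.20918068]
```

View pics/w1.png

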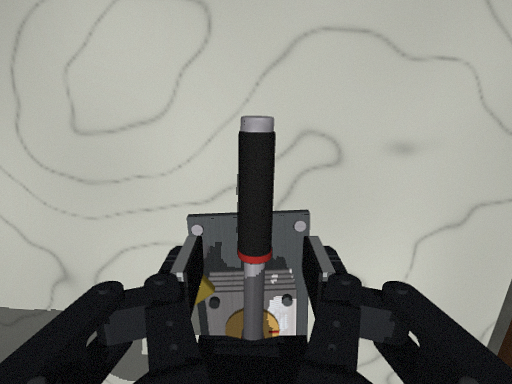

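Run:
```python
import pickle
from h import *
o,c=pickle.load(open("w1.pkl","rb"))
print(onz(c,[(257.5,124),(256.5,180),(254,258),(253.5,305)],.125).round(4))
print(onz(c,[(257,132),(254.5,250)],.139).round(4))
```

```text
[[ 0.5717  0.1121  0.125 ]
 [ 0.5726  0.0693  0.125 ]
 [ 0.5732  0.0013  0.125 ]
 [ 0.5745 -0.0463  0.125 ]]
[[0.5714 0.1075 0.139 ]
 [0.573  0.0162 0.139 ]]
```

servo_tool --pt "0.01 0 0 0 4 3 0.1" --pt "0.01 0 0 20 4 3 0.1" --pt "0.01 0 0 40 4 3 0.1" --pt "0.01 0 0 60 4 3 0.1" --pt "0.01 0 0 80 4 3 0.0" --pt "0.01 0 0 100 4 3 0.0" --pt "0.01 0 0 110 4 3 0.0" --pt "0.01 0 0 110 4 3 0.0"

```text
time_s: 3.2
eef_pos: [0.5713, 0.0482, 0.0989]
eef_rot: [0.504, 0.494, 0.506, -0.495]
wrist_force: [-0.5, 0.6, 0.3]
opening: 0.499
```

```bash
sed -i 's/^P=.*/P=np.array([.575,-.129])/' h.py
python3 - <<'E'
from bench import ctrl
from h import *
o=ctrl.get_obs();print(o["time_s"],o["eef_pos"],o["wrist_force"],o["torque"],o["opening"]);print(rel(o,*pose(np.radians(91),.1)))
cv2.imwrite("pics/w2.png",ctrl.camera("wrist")["pixels"])
E
```

```text
3.2 [0.57131125 0.04824365 0.09893593] [-0.45261821  0.61245029  0.31304995] [ 0.0226769  -0.00036376  0.01833347] 0.49913225507485415
(array([ 0.0036, -0.0016,  0.0029]), array([-1.1,  0.6, -2.7]))
```

View pics/w2.png

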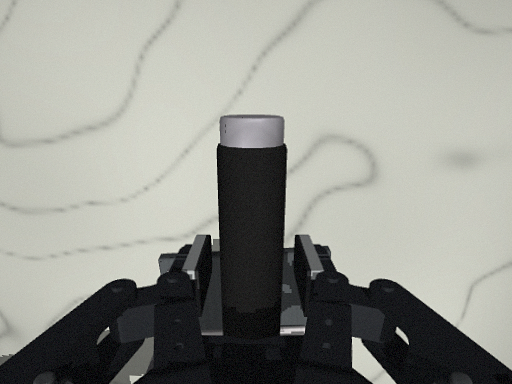

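servo_tool --pt "0.014 0 0 0 2.5 0 0" --pt "0.028 0 0 0 5 0.1 0" --pt "0.042 0 0 0 7.5 0.2 0" --pt "0.056 0 0 0 10 0.3 0" --pt "0.07 0 0 0 12.5 0.4 0" --pt "0.084 0 0 0 15 0.6 0" --pt "0.098 0 0 0 17.4 0.9 0" --pt "0.112 0 0 0 19.9 1.1 0"

```text
time_s: 4.25
eef_pos: [0.5919, 0.0477, 0.0996]
eef_rot: [-0.476, -0.522, -0.477, 0.522]
wrist_force: [-0.7, -0.1, -0.2]
opening: 0.498
```

```bash
cat > s.py <<'E'
from bench import ctrl
from h import *
o=ctrl.get_obs();R,p=tool(o)
F=np.array(o["wrist_force"])
v=p[:2]-P;a=np.arctan2(v[1],v[0]);ty=np.arctan2(-R[1,2],-R[0,2])
print("t",o["time_s"],"ang",a.round(4),"toolyaw",ty.round(4),"r",np.hypot(*v).round(4),"z",p[2].round(4),"F tool",(R.T@F).round(2),"tq",(R.T@o["torque"]).round(2),"tilt",np.degrees(np.arccos(-R[2,0])).round(2), "q6",o["q"][5].round(2))
E
python3 s.py
```

```text
t 4.25 ang 1.4752 toolyaw 1.4793 r 0.1775 z 0.0996 F tool [ 0.22 -0.71  0.17] tq [-0.01 -0.14 -0.21] tilt 0.13 q6 -0.03
```

servo_tool --pt "0.009 0 0 0 1.6 0 0" --pt "0.018 0 0 0 3.2 0 0" --pt "0.027 0 0 0 4.8 0.1 0" --pt "0.036 0 0 0 6.4 0.1 0" --pt "0.045 0 0 0 8 0.2 0" --pt "0.054 0 0 0 9.6 0.3 0" --pt "0.063 0 0 0 11.2 0.4 0" --pt "0.07 0 0 0 12.5 0.4 0"

```text
time_s: 5.25
eef_pos: [0.6045, 0.0461, 0.0996]
eef_rot: [-0.457, -0.539, -0.459, 0.539]
wrist_force: [-1.6, 0.3, -0.2]
opening: 0.499
```

```bash
python3 s.py
```

```text
t 5.25 ang 1.4041 toolyaw 1.4087 r 0.1776 z 0.0996 F tool [ 0.2  -1.61 -0.08] tq [-0.13 -0.14 -0.14] tilt 0.13 q6 0.04
```

servo_tool --pt "0.009 0 0 0 1.6 0 0" --pt "0.018 0 0 0 3.2 0 0" --pt "0.027 0 0 0 4.8 0.1 0" --pt "0.036 0 0 0 6.4 0.1 0" --pt "0.045 0 0 0 8 0.2 0" --pt "0.054 0 0 0 9.6 0.3 0" --pt "0.063 0 0 0 11.2 0.4 0" --pt "0.07 0 0 0 12.5 0.4 0"

```text
time_s: 6.25
eef_pos: [0.6168, 0.0437, 0.0996]
eef_rot: [-0.438, -0.554, -0.439, 0.555]
wrist_force: [-1.3, 0.4, 1.3]
opening: 0.495
```

```bash
python3 s.py
```

```text
t 6.25 ang 1.333 toolyaw 1.3383 r 0.1777 z 0.0996 F tool [-1.26 -1.33 -0.05] tq [ 0.02 -0.09 -0.17] tilt 0.12 q6 0.11
```

servo_tool --pt "0.009 0 0 0 1.6 0 0" --pt "0.018 0 0 0 3.2 0 0" --pt "0.027 0 0 0 4.8 0.1 0" --pt "0.036 0 0 0 6.4 0.1 0" --pt "0.045 0 0 0 8 0.2 0" --pt "0.054 0 0 0 9.6 0.3 0" --pt "0.063 0 0 0 11.2 0.4 0" --pt "0.07 0 0 0 12.5 0.4 0"

```text
time_s: 7.25
eef_pos: [0.629, 0.0404, 0.0995]
eef_rot: [-0.418, -0.57, -0.42, 0.57]
wrist_force: [-0.4, -1.3, 0.7]
opening: 0.502
```

```bash
python3 s.py
```

```text
t 7.25 ang 1.262 toolyaw 1.2678 r 0.1778 z 0.0995 F tool [-0.75  0.05  1.34] tq [ 0.01 -0.13 -0.16] tilt 0.12 q6 0.18
```

servo_tool --pt "0.009 0 0 0 1.6 0 0" --pt "0.018 0 0 0 3.2 0 0" --pt "0.027 0 0 0 4.8 0.1 0" --pt "0.036 0 0 0 6.4 0.1 0" --pt "0.045 0 0 0 8 0.2 0" --pt "0.054 0 0 0 9.6 0.3 0" --pt "0.063 0 0 0 11.2 0.4 0" --pt "0.07 0 0 0 12.5 0.4 0"

```text
time_s: 8.25
eef_pos: [0.6409, 0.0362, 0.0995]
eef_rot: [-0.398, -0.584, -0.399, 0.584]
wrist_force: [-1.4, -0.6, 0.1]
opening: 0.503
```

```bash
python3 s.py
```

```text
t 8.25 ang 1.1912 toolyaw 1.1972 r 0.1779 z 0.0995 F tool [-0.14 -1.06  1.06] tq [ 0.   -0.12 -0.09] tilt 0.13 q6 0.24
```

servo_tool --pt "0.009 0 0 0 1.6 0 0" --pt "0.018 0 0 0 3.2 0 0" --pt "0.027 0 0 0 4.8 0.1 0" --pt "0.036 0 0 0 6.4 0.1 0" --pt "0.045 0 0 0 8 0.2 0" --pt "0.054 0 0 0 9.6 0.3 0" --pt "0.063 0 0 0 11.2 0.4 0" --pt "0.07 0 0 0 12.5 0.4 0"

```text
time_s: 9.25
eef_pos: [0.6525, 0.0312, 0.0995]
eef_rot: [-0.377, -0.598, -0.378, 0.598]
wrist_force: [-0.9, -0.4, 0.4]
opening: 0.495
```

```bash
python3 s.py
```

```text
t 9.25 ang 1.1201 toolyaw 1.1267 r 0.178 z 0.0995 F tool [-0.36 -0.62  0.74] tq [-0.02 -0.14 -0.22] tilt 0.12 q6 0.31
```

servo_tool --pt "0.009 0 0 0 1.6 0 0" --pt "0.018 0 0 0 3.2 0 0" --pt "0.027 0 0 0 4.8 0.1 0" --pt "0.036 0 0 0 6.4 0.1 0" --pt "0.045 0 0 0 8 0.2 0" --pt "0.054 0 0 0 9.6 0.3 0" --pt "0.063 0 0 0 11.2 0.4 0" --pt "0.07 0 0 0 12.5 0.4 0"

```text
time_s: 10.25
eef_pos: [0.6637, 0.0254, 0.0994]
eef_rot: [-0.356, -0.61, -0.357, 0.611]
wrist_force: [-1.5, 1.0, -0.4]
opening: 0.501
```

```bash
python3 s.py; python3 -c "
from bench import ctrl;import cv2;cv2.imwrite('pics/w3.png',ctrl.camera('wrist')['pixels'])"
```

```text
t 10.25 ang 1.0493 toolyaw 1.0562 r 0.1781 z 0.0994 F tool [ 0.44 -1.75 -0.11] tq [-0.01 -0.13 -0.15] tilt 0.12 q6 0.37
```

View pics/w3.png

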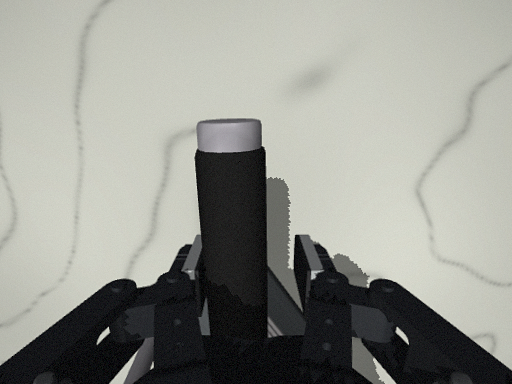

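The picture shows the grip (columns 195–266) lying against the left finger and moving with it. The force is still only the light drag, so I carry on.

servo_tool --pt "0.009 0 0 0 1.6 0 0" --pt "0.018 0 0 0 3.2 0 0" --pt "0.027 0 0 0 4.8 0.1 0" --pt "0.036 0 0 0 6.4 0.1 0" --pt "0.045 0 0 0 8 0.2 0" --pt "0.054 0 0 0 9.6 0.3 0" --pt "0.063 0 0 0 11.2 0.4 0" --pt "0.07 0 0 0 12.5 0.4 0"

```text
time_s: 11.3
eef_pos: [0.672, 0.0203, 0.0982]
eef_rot: [-0.332, -0.621, -0.337, 0.625]
wrist_force: [-10.3, 5.6, 1.2]
opening: 0.499
```

```bash
python3 s.py
```

```text
t 11.3 ang 0.9947 toolyaw 0.9861 r 0.178 z 0.0982 F tool [ -1.1  -11.7    0.97] tq [-0.12 -0.2  -1.73] tilt 0.49 q6 0.44
```

```bash
python3 - <<'E'
from bench import ctrl
from h import *
import pickle
o=ctrl.get_obs();c=ctrl.camera("wrist");cv2.imwrite("pics/w4.png",c["pixels"])
print(o["eef_pos"])
R,p=tool(o);T=c["tool_from_camera"];Rwc=R@T[:3,:3];cw=R@T[:3,3]+p
cc=dict(c);cc["R"]=Rwc.T;cc["t"]=-Rwc.T@cw
s=ctrl.camera("scene");d=ctrl.camera("side")
pickle.dump((o,cc,s,d),open("w4.pkl","wb"))
a=cv2.resize(s["pixels"][160:230,220:320],None,fx=4,fy=4,interpolation=cv2.INTER_CUBIC)
b=cv2.resize(d["pixels"][140:220,200:300],None,fx=4,fy=4,interpolation=cv2.INTER_CUBIC)
cv2.imwrite("pics/sd4.png",np.vstack([a,b]))
E
python3 s.py
```

```text
[0.67198307 0.0202877  0.09815726]
t 11.45 ang 0.9955 toolyaw 0.9863 r 0.178 z 0.0981 F tool [ -0.38 -10.6    1.65] tq [-0.08 -0.22 -1.49] tilt 0.5 q6 0.44
```

View pics/w4.png

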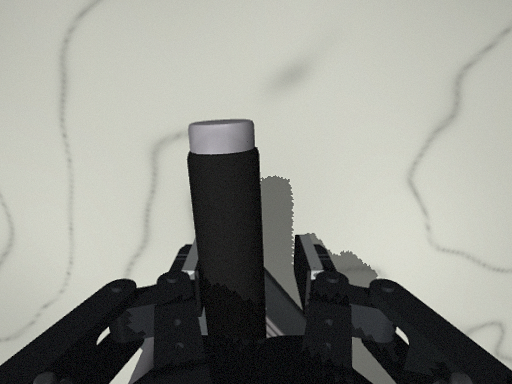

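View pics/sd4.png

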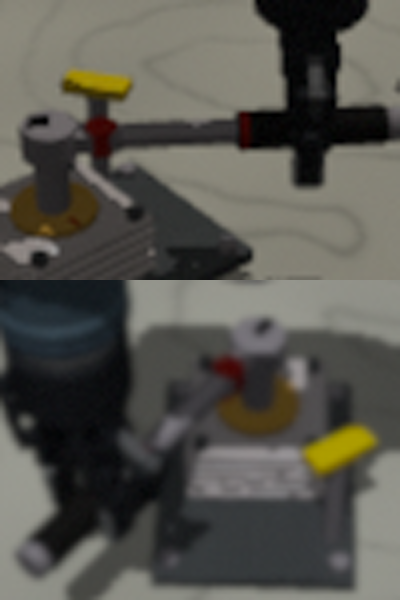

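```bash
cat > line.py <<'E'
from h import *
import pickle
def camw(o,c):
    R,p=tool(o);T=c["tool_from_camera"];Rwc=R@T[:3,:3];cw=R@T[:3,3]+p
    c=dict(c);c["R"]=Rwc.T;c["t"]=-Rwc.T@cw;return c
def line(c,px,rows=range(158,236,2)):
    g=cv2.GaussianBlur(cv2.cvtColor(px,cv2.COLOR_BGR2GRAY),(3,3),0).astype(float)
    L=[];Rr=[]
    for v in rows:
        r=g[v]; m=225
        th=75
        i=m
        while r[i]<th and i>120:i-=1
        j=m
        while r[j]<th and j<330:j+=1
        L.append((i+(th-r[i])/(r[i+1]-r[i]),v)); Rr.append((j-1+(th-r[j-1])/(r[j]-r[j-1]),v))
    cam=-c["R"].T@c["t"]
    # each edge ray set + camera centre spans a tangent plane of the cylinder; axis is their intersection side: bisector at z=.125
    N=[]
    for E in(L,Rr):
        E=np.array(E)
        for _ in range(3):
            k=np.polyfit(E[:,1],E[:,0],1);res=np.abs(np.polyval(k,E[:,1])-E[:,0]);E=E[res<max(.4,2*np.median(res))]
        d=ray(c,E)[1]; N.append((np.linalg.svd(d/np.linalg.norm(d,axis=1)[:,None])[2][2],len(E)))
    n=[x[0]*np.sign(x[0]@c["R"][0]) for x in N]
    b=n[0]+n[1]; # bisector plane through cam contains axis
    # intersect with z=.125: b.(X-cam)=0
    dr=np.cross(b,[0,0,1]);dr/=np.linalg.norm(dr)
    rr=b[:2]; X0=cam[:2]+rr*(-(b[2]*(.125-cam[2]))/(rr@rr))
    if dr[:2]@(c["R"].T@[0,-1,0])[:2]<0:dr=-dr
    psi=np.arctan2(dr[1],dr[0])
    w=P-X0; miss=dr[0]*w[1]-dr[1]*w[0]
    print("yaw",psi.round(4),"plug offset left of line mm",(miss*1e3).round(2),[x[1] for x in N])
    return psi,X0
E
python3 - <<'E'
from line import *
o,c,s,d=pickle.load(open("w4.pkl","rb"))
T=c["tool_from_camera"]
line(c,c["pixels"])
q=np.array([-.356,-.61,-.357,.611]);q/=np.linalg.norm(q)
line(camw(dict(eef_rot=q,eef_pos=[.6637,.0254,.0994]),c),cv2.imread("pics/w3.png"))
o1,c1=pickle.load(open("w1.pkl","rb"))
line(c1,c1["pixels"],range(140,245,2)) if 0 else None
q=np.array([.504,.494,.506,-.495]);q/=np.linalg.norm(q)
line(camw(dict(eef_rot=q,eef_pos=[.57131,.04824,.09894]),c),cv2.imread("pics/w2.png"))
E
```

```text
yaw 1.0399 plug offset left of line mm 0.72 [39, 39]
yaw 1.089 plug offset left of line mm 0.99 [39, 35]
yaw 1.589 plug offset left of line mm -0.03 [39, 39]
```

servo_tool --pt "0 0 0 0 1 0 0" --pt "0 0 0 0 2 0 0" --pt "0 0 0 0 3 0 0" --pt "0 0 0 0 4 0 0" --pt "0 0 0 0 5 0 0" --pt "0 0 0 0 6 0 0" --pt "0 0 0 0 6 0 0" --pt "0 0 0 0 6 0 0"

```text
time_s: 12.45
eef_pos: [0.6742, 0.0195, 0.0969]
eef_rot: [-0.331, -0.619, -0.339, 0.626]
wrist_force: [-9.0, 6.8, 3.2]
opening: 0.497
```

```bash
cat > m.py <<'E'
import sys
from bench import ctrl
from line import *
exec(open("s.py").read())
c=ctrl.camera("wrist");cv2.imwrite(f"pics/{sys.argv[1]}.png",c["pixels"]);line(camw(o,c),c["pixels"])
E
python3 m.py w5
```

```text
t 12.45 ang 0.9818 toolyaw 0.9871 r 0.1786 z 0.0969 F tool [ -2.98 -11.35  -0.7 ] tq [-0.1   0.07 -1.86] tilt 0.91 q6 0.43
yaw 1.0227 plug offset left of line mm -0.06 [38, 33]
```

servo_tool --pt "0 0 0 -1 2 0 0" --pt "0 0 0 -1 4 0 0" --pt "0 0 0 -1 5 0 0" --pt "0 0 0 -1 6 0 0" --pt "0 0 0 -1 7 0 0" --pt "0 0 0 -1 7 0 0" --pt "0 0 0 -1 7 0 0" --pt "0 0 0 -1 7 0 0"

```text
time_s: 13.5
eef_pos: [0.6773, 0.018, 0.0967]
eef_rot: [-0.329, -0.618, -0.342, 0.627]
wrist_force: [-9.3, 7.1, 3.8]
opening: 0.5
```

```bash
python3 m.py w6
```

```text
t 13.5 ang 0.9629 toolyaw 0.9878 r 0.179 z 0.0967 F tool [ -3.51 -11.71  -0.8 ] tq [ 0.    0.02 -1.93] tilt 1.33 q6 0.43
yaw 0.9985 plug offset left of line mm -0.95 [38, 37]
```

servo_tool --pt "0 0 0 -1 2 0 0" --pt "0 0 0 -1 4 0 0" --pt "0 0 0 -1 5 0 0" --pt "0 0 0 -1 6 0 0" --pt "0 0 0 -1 6.5 0 0" --pt "0 0 0 -1 6.5 0 0" --pt "0 0 0 -1 6.5 0 0" --pt "0 0 0 -1 6.5 0 0"

```text
time_s: 14.55
eef_pos: [0.6796, 0.0169, 0.0962]
eef_rot: [-0.326, -0.616, -0.344, 0.629]
wrist_force: [-10.9, 6.7, 3.1]
opening: 0.499
```

```bash
python3 m.py w7
```

```text
t 14.55 ang 0.9488 toolyaw 0.9884 r 0.1795 z 0.0962 F tool [ -2.66 -12.89   0.37] tq [ 0.07 -0.01 -1.99] tilt 1.8 q6 0.43
yaw 0.9806 plug offset left of line mm -1.45 [34, 30]
```

servo_tool --pt "0 0 0 -1 2 0 0" --pt "0 0 0 -1 4 0 0" --pt "0 0 0 -1 5 0 0" --pt "0 0 0 -1 6 0 0" --pt "0 0 0 -1 6.5 0 0" --pt "0 0 0 -1 6.5 0 0" --pt "0 0 0 -1 6.5 0 0" --pt "0 0 0 -1 6.5 0 0"

```text
time_s: 15.6
eef_pos: [0.6819, 0.0157, 0.0958]
eef_rot: [-0.324, -0.614, -0.347, 0.631]
wrist_force: [-10.8, 6.2, 2.7]
opening: 0.501
```

```bash
python3 m.py w8
python3 - <<'E'
from bench import ctrl
import cv2,numpy as np
s=ctrl.camera("scene");d=ctrl.camera("side")
a=cv2.resize(s["pixels"][160:230,220:320],None,fx=4,fy=4,interpolation=cv2.INTER_CUBIC)
b=cv2.resize(d["pixels"][140:220,200:300],None,fx=4,fy=4,interpolation=cv2.INTER_CUBIC)
cv2.imwrite("pics/sd8.png",np.vstack([a,b]))
E
```

```text
t 15.6 ang 0.9345 toolyaw 0.989 r 0.1799 z 0.0958 F tool [ -2.23 -12.5    0.76] tq [ 0.1  -0.13 -2.07] tilt 2.27 q6 0.42
yaw 0.9586 plug offset left of line mm -2.63 [32, 29]
```

View pics/sd8.png

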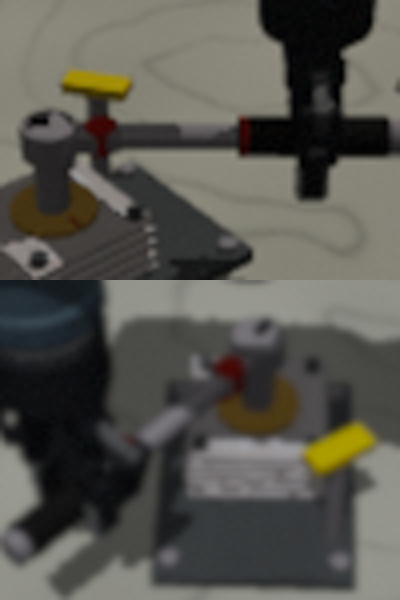

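```bash
cat > r.py <<'E'
import sys
from bench import ctrl
from h import *
o=ctrl.get_obs()
for a in map(float,sys.argv[1:]):
    r,s=rel(o,*pose(a,.1,.178)); print(a,r.round(3),s)
E
python3 r.py 1.0 1.05 1.1
```

```text
1.0 [-0.011  0.006  0.039] [ -3.8 -11.9   1.6]
1.05 [-0.061  0.005  0.039] [ -3.4 -20.8   2. ]
1.1 [-0.111  0.004  0.04 ] [ -3.1 -29.6   2.7]
```

servo_tool --pt "0 0 0.005 -0.5 -3 0.3 0" --pt "0 0 0.015 -1 -6 0.7 0" --pt "-0.005 0 0.025 -2 -9 1 0" --pt "-0.01 0 0.035 -3 -12 1.6 0" --pt "-0.025 0.005 0.04 -3.5 -15 1.7 0" --pt "-0.045 0.005 0.04 -3.5 -18 1.8 0" --pt "-0.06 0.005 0.04 -3.4 -21 2 0" --pt "-0.08 0.005 0.04 -3.3 -24 2.2 0"

```text
time_s: 16.75
eef_pos: [0.6608, 0.0269, 0.1001]
eef_rot: [0.361, 0.609, 0.36, -0.608]
wrist_force: [-0.6, 0.2, -0.2]
opening: 0.499
```

```bash
python3 m.py w9; python3 r.py 1.1 1.15 1.2 1.25 1.3
```

```text
t 16.75 ang 1.0678 toolyaw 1.0699 r 0.178 z 0.1001 F tool [ 0.16 -0.67  0.09] tq [-0.01 -0.   -0.04] tilt 0.07 q6 0.36
1.1 [-0.029 -0.001 -0.   ] [-0.  -5.3  0.1]
1.15 [-0.079 -0.001 -0.   ] [ -0.  -14.2   0.6]
1.2 [-0.129 -0.001 -0.   ] [ -0.  -23.    1.5]
1.25 [-0.179 -0.001 -0.   ] [ -0.  -31.8   2.9]
1.3 [-0.229 -0.001 -0.   ] [ -0.  -40.5   4.7]line.py:16: RuntimeWarning: divide by zero encountered in scalar divide
  L.append((i+(th-r[i])/(r[i+1]-r[i]),v)); Rr.append((j-1+(th-r[j-1])/(r[j]-r[j-1]),v))
Traceback (most recent call last):
  File "m.py", line 5, in <module>
    c=ctrl.camera("wrist");cv2.imwrite(f"pics/{sys.argv[1]}.png",c["pixels"]);line(camw(o,c),c["pixels"])
                                                                              ~~~~^^^^^^^^^^^^^^^^^^^^^^^
  File "line.py", line 23, in line
    k=np.polyfit(E[:,1],E[:,0],1);res=np.abs(np.polyval(k,E[:,1])-E[:,0]);E=E[res<max(.4,2*np.median(res))]
TypeError: expected non-empty vector for x
```

View pics/w9.png

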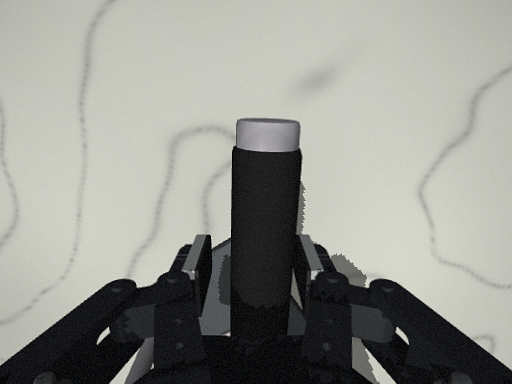

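servo_tool --pt "-0.03 0 0 0 -5.3 0.1 0" --pt "-0.06 0 0 0 -10.7 0.3 0" --pt "-0.09 0 0 0 -16 0.7 0" --pt "-0.12 0 0 0 -21.3 1.3 0" --pt "-0.15 0 0 0 -26.6 2 0" --pt "-0.18 0 0 0 -31.9 2.9 0" --pt "-0.21 0 0 0 -37.1 3.9 0" --pt "-0.24 0 0 0 -42.3 5.1 0"

```text
time_s: 17.8
eef_pos: [0.6206, 0.0432, 0.1]
eef_rot: [0.432, 0.56, 0.432, -0.56]
wrist_force: [1.4, 1.0, -0.3]
opening: 0.501
```

```bash
python3 s.py
```

```text
t 17.8 ang 1.312 toolyaw 1.313 r 0.1781 z 0.1 F tool [ 0.35  1.06 -1.3 ] tq [-0.    0.12  0.21] tilt 0.06 q6 0.14
```

servo_tool --pt "-0.03 0 0 0 -5.3 0.1 0" --pt "-0.06 0 0 0 -10.7 0.3 0" --pt "-0.09 0 0 0 -16 0.7 0" --pt "-0.12 0 0 0 -21.3 1.3 0" --pt "-0.15 0 0 0 -26.6 2 0" --pt "-0.18 0 0 0 -31.9 2.9 0" --pt "-0.21 0 0 0 -37.1 3.9 0" --pt "-0.24 0 0 0 -42.3 5.1 0"

```text
time_s: 18.8
eef_pos: [0.578, 0.0491, 0.1]
eef_rot: [0.496, 0.504, 0.496, -0.504]
wrist_force: [2.1, 1.5, 0.8]
opening: 0.501
```

```bash
python3 s.py
```

```text
t 18.8 ang 1.5539 toolyaw 1.555 r 0.1781 z 0.1 F tool [-0.79  2.08 -1.54] tq [0.03 0.13 0.22] tilt 0.06 q6 -0.1
```

servo_tool --pt "-0.03 0 0 0 -5.3 0.1 0" --pt "-0.06 0 0 0 -10.7 0.3 0" --pt "-0.09 0 0 0 -16 0.7 0" --pt "-0.12 0 0 0 -21.3 1.3 0" --pt "-0.15 0 0 0 -26.6 2 0" --pt "-0.18 0 0 0 -31.9 2.9 0" --pt "-0.21 0 0 0 -37.1 3.9 0" --pt "-0.24 0 0 0 -42.3 5.1 0"

```text
time_s: 19.8
eef_pos: [0.5353, 0.0446, 0.0999]
eef_rot: [0.553, 0.441, 0.553, -0.44]
wrist_force: [0.5, 1.3, 0.7]
opening: 0.496
```

```bash
python3 s.py
```

```text
t 19.8 ang 1.7958 toolyaw 1.797 r 0.1781 z 0.0999 F tool [-0.65  0.77 -1.11] tq [0.09 0.12 0.21] tilt 0.06 q6 -0.37
```

servo_tool --pt "-0.03 0 0 0 -5.3 0.1 0" --pt "-0.06 0 0 0 -10.7 0.3 0" --pt "-0.09 0 0 0 -16 0.7 0" --pt "-0.12 0 0 0 -21.3 1.3 0" --pt "-0.15 0 0 0 -26.6 2 0" --pt "-0.18 0 0 0 -31.9 2.9 0" --pt "-0.21 0 0 0 -37.1 3.9 0" --pt "-0.24 0 0 0 -42.3 5.1 0"

```text
time_s: 20.8
eef_pos: [0.4948, 0.03, 0.0999]
eef_rot: [0.602, 0.371, 0.602, -0.37]
wrist_force: [1.0, 1.6, 0.1]
opening: 0.497
```

```bash
python3 s.py;python3 - <<'E'
from bench import ctrl
import cv2,numpy as np
s=ctrl.camera("scene");d=ctrl.camera("side")
a=cv2.resize(s["pixels"][150:240,200:320],None,fx=4,fy=4,interpolation=cv2.INTER_CUBIC)
b=cv2.resize(d["pixels"][130:230,200:320],None,fx=3,fy=3,interpolation=cv2.INTER_CUBIC)
cv2.imwrite("pics/sd10.png",a);cv2.imwrite("pics/sd10b.png",b)
E
```

```text
t 20.8 ang 2.0378 toolyaw 2.039 r 0.1781 z 0.0999 F tool [-0.11  1.6  -1.  ] tq [-0.06  0.1   0.21] tilt 0.06 q6 -0.65
```

View pics/sd10.png

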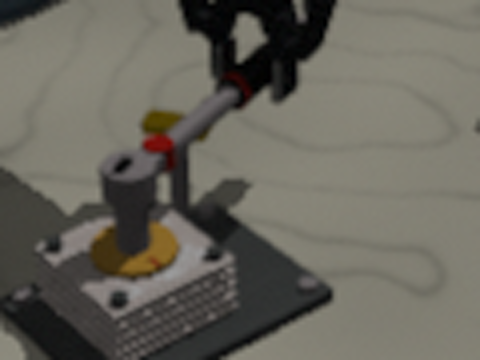

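View pics/sd10b.png

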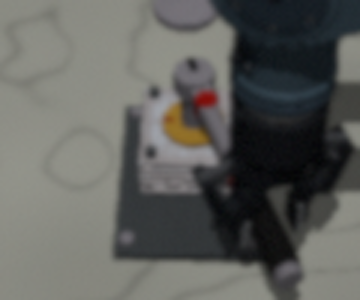

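servo_tool --pt "-0.035 0 0 0 -6.2 0.1 0" --pt "-0.07 0 0 0 -12.5 0.4 0" --pt "-0.105 0 0 0 -18.7 1 0" --pt "-0.14 0 0 0 -24.8 1.7 0" --pt "-0.175 0 0 0 -31 2.7 0" --pt "-0.21 0 0 0 -37.1 3.9 0" --pt "-0.235 0 0 0 -41.5 4.9 0" --pt "-0.25 0 0 0 -44 5.5 0"

```text
time_s: 21.9
eef_pos: [0.4577, 0.0049, 0.0998]
eef_rot: [0.644, 0.293, 0.644, -0.293]
wrist_force: [1.1, 0.5, 0.2]
opening: 0.497
```

```bash
python3 s.py
```

```text
t 21.9 ang 2.2902 toolyaw 2.2882 r 0.178 z 0.0998 F tool [-0.24  1.17  0.34] tq [-0.03 -0.08  0.21] tilt 0.02 q6 -0.97
```

Now I'll centre the fingers off the grip by moving 7 mm clockwise, open a little, and lift straight up.

servo_tool --pt "0 0 0 0 3 0 0" --pt "0 0 0 0 7 0 0.1" --pt "0 0 0 0 7 0 0.3" --pt "0 0 0 0 7 0 0.3" --pt "0 0 0 -20 7 0 0.3" --pt "0 0 0 -50 7 0 0.3" --pt "0 0 0 -90 7 0 0.3" --pt "0 0 0 -110 7 0 0.3"

```text
time_s: 22.9
eef_pos: [0.4638, 0.0093, 0.2121]
eef_rot: [0.645, 0.293, 0.643, -0.292]
wrist_force: [0.1, 0.7, -1.0]
opening: 0.65
```

```bash
python3 s.py;python3 - <<'E'
from bench import ctrl
from line import *
o=ctrl.get_obs();c=ctrl.camera("wrist");cv2.imwrite("pics/w11.png",c["pixels"]);pickle.dump((o,camw(o,c)),open("w11.pkl","wb"))
s=ctrl.camera("scene")
cv2.imwrite("pics/sd11.png",cv2.resize(s["pixels"][150:240,200:320],None,fx=5,fy=5,interpolation=cv2.INTER_CUBIC))
E
```

```text
t 22.9 ang 2.248 toolyaw 2.2883 r 0.1774 z 0.2121 F tool [ 1.    0.52 -0.46] tq [-0.   -0.04  0.03] tilt 0.19 q6 -0.95
```

View pics/w11.png

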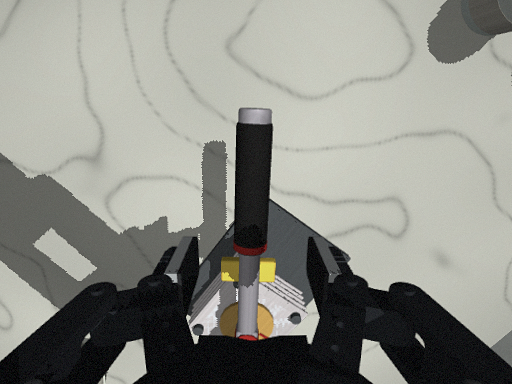

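View pics/sd11.png

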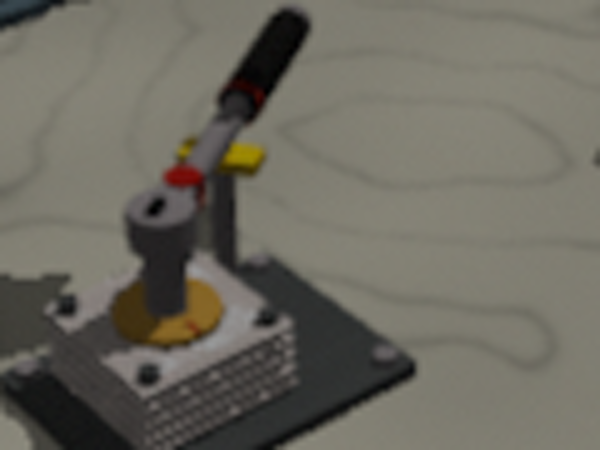

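servo_tool --pt "0 0 0 -10 0 0 0.3" --pt "0 0 0 -20 0 0 0.3" --pt "0 0 0 -30 0 0 0.3" --pt "0 0 0 -30 0 0 0.3" --pt "0 0 0 -30 0 0 0.3" --pt "0 0 0 -30 0 0 0.3" --pt "0 0 0 -30 0 0 0.3" --pt "0 0 0 -30 0 0 0.3"

```text
time_s: 24.0
eef_pos: [0.4643, 0.0092, 0.2421]
eef_rot: [0.645, 0.293, 0.642, -0.292]
wrist_force: [0.3, -0.1, 0.2]
opening: 0.645
```

```bash
python3 s.py
python3 - <<'E'
from bench import ctrl
from line import *
o,c=pickle.load(open("w11.pkl","rb"))
# straightness: grip axis (tail, front collar) vs shaft to hinge collar, pad centre
g=onz(c,[(254.5,118),(251,247)],.125);h=onz(c,[(248.8,300),(250.2,258)],.125);pd=onz(c,[(248.2,269.5)],.113)[0]
an=lambda a,b:np.arctan2(*(a-b)[:2][::-1])
print("grip yaw",an(g[0],g[1]),"from plug",an(g[0][:2],P),"shaft-pad mm",(np.hypot(*((P+.1*(g[0][:2]-P)/np.hypot(*(g[0][:2]-P)))-pd[:2]))*1e3))
print(ctrl.hand_in())
E
```

```text
t 24.0 ang 2.2464 toolyaw 2.2882 r 0.177 z 0.2421 F tool [-0.23  0.14  0.32] tq [-0.    0.03 -0.03] tilt 0.29 q6 -0.95
grip yaw 2.262995236056745 from plug 2.244748718915058 shaft-pad mm 3.3867000853526665
the job is handed in; nothing more can be done
None
```

The wrench clicked and is parked over the yellow pad with the gripper lifted clear. I handed the job in at 24 s; no verdict came back.

**What I did:** I put the half-open fingers either side of the grip without clamping it and swung it clockwise. The plug seated about 0.54 rad from the start. I pushed on until the handle broke over, stopped there, let it spring straight, and swung it back to the pad.

**Last checks:**
- **Click:** the force levelled off at about 11–13 N, with brief readings up to 12.9 N. The wrist camera put the break-over at about 0.08 rad, both from the handle's yaw and from the line's shift at the plug.
- **Parking:** the shaft is about 3 mm from the pad's centre, and the force on the gripper reads zero within noise.
- **Insert mark:** it stayed in the same place in the scene view to within about a pixel, by eye. That is too coarse to confirm the 1.5 mm limit by itself.
- **Straightness (disagreed):** the grip's own line and the line from the plug differ by 0.018 rad, close to the 0.02 rad limit. I picked those pixels by hand, so I put the difference down to reading error; the handle looks straight in the pictures.
- **Grip-line fit (failed):** my automatic fit crashed once after the handle was released, because its starting pixel was wrong. I judged that picture by eye.
- **Bystanders:** I did not measure the jar, pot, bowl and lid again at the end. The arm's path stayed well clear of them.

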